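# Work the coin box door plate home along the riveting track

## Task

Slide the rusty coin box door plate along its sticky track until both of its ends rest against the two brass stops at the far end. It racks and jams if only one end is driven, so push its two upright lugs in turns, a little at a time, and do not force it when it binds. Leave the loose olive green coin acceptor cover where it lies.

Things in the scene. Friction and masses are not known exactly. Their poses are not given: they have to be found in the camera images.
- plate: Rusty steel coin box door plate, loose and flat in the track, 0.5 to 0.8 kg, 68 mm along the track (x), 240 mm across (y), 6 mm thick. Origin: centre of underside; x points to the brass stops, y left. Two upright lugs (6 mm thick, 38 mm wide, tops 30 mm above underside) on its near edge, centred at y = +89 and -89 mm, near faces at x = -34 mm. Slides freely with about 3 to 10 N.
- track: Fixed grey track. Origin: centre of underside, on the bench; x points to the stops, y left. Floor 230 (x) x 300 mm, top at z = 12 mm. Side rails with lips: |y| 116 to 150 mm, tops z = 35 mm. A fixed slotted hold-down tongue (|y| < 55, x -115 to +45, top z = 32 mm) covers the middle of the plate; closed fingers fit behind the lugs in the two 61 mm wide channels, open at the near end.
- home (a point): Point on the track floor (track x = +66 mm, y = 0) where the plate's origin lies when both ends rest on the two brass stops (faces at track x = +100 mm, y = +-88 mm); same axes as the track. The plate starts 48 to 72 mm short. It has 2.5 mm play each side: driven at one lug alone it turns to about 0.09 rad, that lug about 15 mm ahead of the other, and jams.
- cover: Olive green coin acceptor cover, a loose shallow shell with coin slot and vents, 110 x 160 x 30 mm, lying on the bench beside the track. Origin: centre of its underside. Not to be moved.
Things that resemble listed ones, but are neither listed nor needed, are in the scene too. Leave any purple look-alike of the plate alone.

How it is judged:
At the end, for the whole second after the job is handed in: The plate lies at rest in the track, its centre within 8 mm of the home position against the stops and square to the track within 3 degrees (so each end is within about 12 mm of its stop) (x of plate in the frame of home above -0.008 m and angle between the x axis of plate and the x axis of track, either way round below 0.05 rad and z of plate in the frame of home below 0.006 m and linear speed of plate below 0.01 m/s); the robot touches nothing.
It fails at once if the olive green cover is shifted by more than 20 mm (distance of cover from where it was at the start of the episode above 0.02 m).
It fails at once if the plate is forced: more than 60 N from the fingers (contact force between the fingers and plate above 60 N).
It also fails if it takes over 72 s, if anything falls off the work surface, if the arm or the gripper's body presses on something with over 40 N, if the wrist force passes 120 N, or if a joint passes its speed limit or range.

## Robot

A 7-joint arm with a two-finger parallel gripper is mounted at the origin on the work surface. World frame = base frame: x ahead of the robot, y to its left, z up, the work surface at z = 0. Lengths are in m, angles in rad, forces in N, time in s.
With the tool pointing down it reaches from about 0.425 to 0.95 m from the base axis. Payload 4.7 kg.
Tool frame: the origin (TCP) lies on the mounting face of the last link; the fingertips stand bot.tips_ahead ahead of it and the grasp point (between the pads) lies 155 mm ahead of it (bot.tips_ahead is the distance from the TCP to the fingertips, in m); z points along the fingers, y is the line along which they close (so a half turn about z gives the same grasp; the last joint's range is limited). The gripper opens to 85 mm and grips with 20 to 120 N. Pads are 22 mm wide; open, the fingers measure 114 mm over their backs; the gripper's body (76 mm by 85 mm) begins 54 mm behind the grasp point. The pads swing forward as they close: fully open they stand 13 mm farther back than shut.
Start: joints at [-1.267, 0.469, -0.049, 1.532, 0.024, 1.141, -0.082], TCP at [0.22, 0.638, 0.405] pointing down, gripper open.
Joint ranges: [-2.59, 2.59], [-0.33, 1.99], [-1.39, 1.29], [0.1, 2.45], [-1.04, 4.18], [0.21, 1.99], [-2.66, 2.66]. Speed limits (rad/s): [2.57, 2.57, 3.14, 3.14, 3.14, 3.14, 3.14].

## Interface

Orientations are given as a rotation vector (axis times angle).
In Python, from rig import bot, cams gives the robot as it stands.
- The arm moves only by the tool apply_moves, never from a script. Its argument "moves" is text: rows parted by semicolons, each of 7 numbers parted by spaces: the shift along the world's x, y, z in m, then the turn, a rotation vector about the world's x, y, z in degrees, then the gripper command: -1 is fully open, 1 is shut, values between are in proportion. In form: x y z rx ry rz grip; .... A call has 1 to 12 rows; each row shifts and turns the commanded pose from where the row before left it; what a row does not reach is not made up. A row lasts 1/10 s, in which the tool goes at most 50 mm and 8.59 degrees, less where a joint would pass 70% of its speed; a pose out of reach is approached as far as the arm can. A call is refused whole if a number of a shift passes 0.05 or a number of a turn 8.59, either way. A call with a gripper value outside its range is refused whole. The fingers move at their own pace and stop on an object; the grip force is fixed at half the most. Time passes only in rows, so rows that do not move let the fingers close. It gives the time, the measured TCP pose, the force, the opening and the grip force at its end, in the units of the state.
- bot.observe(): the state, without advancing time (a new reading comes with each control period).
- cams.grab_frame(name): name is "scene" or "side" or "wrist"; returns the picture (420x560x3 uint8, red, green, blue); there is no depth.
- cams.camera_model(name): a dict with "fx", "fy", "cx", "cy" (pixels), "k1" (the pictures are not rectified: a ray, as slopes to the right and down, at radius r is drawn at 1 + k1 r^2 times it, then the intrinsics apply), "eye" and "rotation" of the camera in the world. Camera axes: x right, y up, looking along -z (the intrinsics and any distortion apply to the point x, -y, -z); pixel columns grow to the right and rows downward; lengths in m; the calibration is good to about 2 mm. A picture is of the moment at which its call begins: read the wrist's pose just before it. camera_model takes no time and is no camera call; for the wrist camera it gives the pose at the moment of the call.
- bot.sign_off(): hands the job in; it is judged then, once.
Trained networks look in the newest picture that a camera, given by its name, has taken for a name from the list of things; names that differ only in an ending like _2 or _b are one class to them, and where a whole thing is asked for, a point or a joint stands for the part that bears it (a point fixed in the world has none). Each returns a list of dicts, best first, with "score" (0 to 1); they miss things now and then, are a little off and sometimes report something else, mostly with a low value. They report only what shows in the picture. A call takes as long as a camera call. They do not tell look-alikes from the thing itself.
- cams.look_for(camera, thing): "centre" ([column, row] in pixels, amid what is visible of it).
- cams.silhouettes(camera, thing): "mask" (420x560 bool, what is visible of it) and "centre" ([column, row] in pixels, amid what is visible of it).
The state is a dict: "t": time; "joints": joint angles; "qd": joint speeds; "tau": joint torques, N m; "eef_pos": TCP position; "tool_rot": TCP orientation; "ft_force": force on the tool from outside, world axes, zero at the start; "moment": the same for the moment, N m; "width": finger opening in m; "gripper_force": force on a finger pad.
Only numpy, scipy, OpenCV 4.12 (cv2) and the standard library are available. Lean on these libraries where they do the work, as an engineer would, in place of code of your own. Each camera call takes 0.05 s, during which the arm holds its last target. There are 200 camera calls.

## Working session

There is one attempt and no reset: what is moved stays moved. The work goes in short steps, Python scripts to look and compute and a tool call to move; the robot and the scene stay as the last step left them, time stands still between calls to the robot, and variables do not carry over. Pictures are saved under pics/ and viewed, at most 10 in all, crops included, and the job is handed in when it is done.

Besides the shell and the picture viewer there is one more tool, called after "Call:" as name(argument=value, ...) on one line, values as JSON. apply_moves: Moves the arm, as the interface text tells. Its arguments: {"type":"object","properties":{"moves":{"type":"string"}},"required":["moves"]}

```bash
ls; mkdir -p pics
python3 - <<'E'
from rig import bot,cams
import cv2
for n in("scene","side"):
    cv2.imwrite(f"pics/{n}0.png",cams.grab_frame(n)[:,:,::-1])
    for th in("plate","track","cover"):
        print(n,th,[(d["score"],d["centre"]) for d in cams.look_for(n,th)])
    m=cams.camera_model(n);print({k:(v if not hasattr(v,'tolist') else v.tolist()) for k,v in m.items()})
s=bot.observe();print(s,bot.tips_ahead)
E
```

```text
pics
scene plate [(0.81, [325.9, 257.4]), (0.72, [417.3, 199.7]), (0.7, [309.7, 152.3])]
scene track [(0.94, [319.0, 248.5])]
scene cover []
{'fx': 481.82201496238145, 'fy': 481.82201496238145, 'cx': 274.3435638681587, 'cy': 209.17233057874017, 'k1': -0.14181954676792297, 'eye': [1.1570011302683187, -0.5990362518693854, 0.8090486223073322], 'rotation': [0.7806108167377354, 0.39754677124300636, 0.8377865451890676]}
side plate [(0.91, [270.3, 145.6]), (0.77, [167.9, 190.4]), (0.61, [323.2, 210.8])]
side track [(0.89, [307.5, 199.9])]
side cover [(0.84, [396.2, 309.2])]
{'fx': 461.07416220935295, 'fy': 461.07416220935295, 'cx': 279.95240794371693, 'cy': 211.81438373184716, 'k1': -0.11318455696801054, 'eye': [0.1333790373850127, -0.8420747498644199, 0.7452769431314805], 'rotation': [0.8660223626113674, -0.188660696615893, -0.4294850597941173]}
{'t': 0.4, 'joints': array([-1.26689484,  0.46871509, -0.048603  ,  1.53268238,  0.02405468,
        1.14099526, -0.08227502]), 'qd': array([ 0.00074971, -0.00216461,  0.00148681, -0.0031247 , -0.00228728,
       -0.00125302, -0.00081231]), 'tau': array([-2.33158516e-04, -5.09545755e+01, -4.65216825e-02, -2.37632740e+01,
        1.07702278e-02,  2.73427526e-03,  5.39733975e-06]), 'eef_pos': array([0.22046389, 0.63794348, 0.40457983]), 'tool_rot': array([-5.20302040e-01, -3.09810379e+00,  3.23052932e-04]), 'ft_force': array([-0.21623949,  0.40439222,  0.42757935]), 'moment': array([0.01149454, 0.00021614, 0.06218926]), 'gripper_force': 0.0, 'width': 0.08544351552063265} 0.1734
```

View pics/scene0.png

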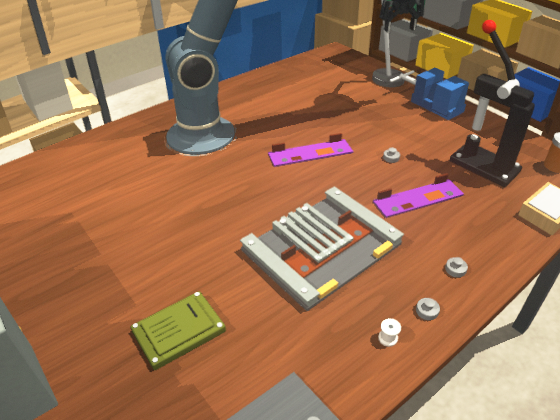

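View pics/side0.png

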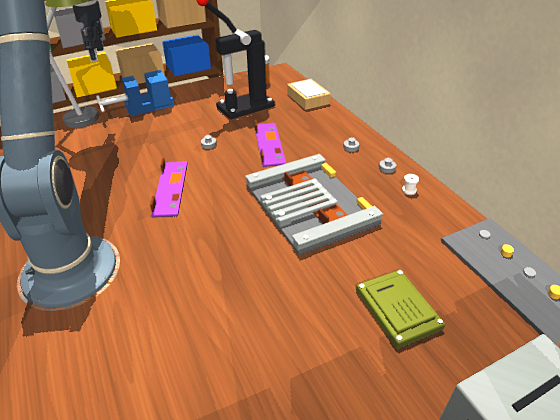

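The scene view shows the track at (320,248) holding the rusty plate, with lugs at (288,252) and (345,218) and brass stops at (328,289) and (383,249). The things that could be mistaken for the plate are the purple look-alikes at (310,152) and (418,198) in the scene view, and (170,188) and (270,145) in the side view. I choose the rusty one in the track. The cover is at (178,329) in scene and (399,308) in side. Next are close crops.

Run:
```python
import cv2
a=cv2.imread("pics/scene0.png")[180:310,235:410];cv2.imwrite("pics/c1.png",cv2.resize(a,None,fx=4,fy=4,interpolation=cv2.INTER_CUBIC))
a=cv2.imread("pics/side0.png")[145:255,240:390];cv2.imwrite("pics/c2.png",cv2.resize(a,None,fx=5,fy=5,interpolation=cv2.INTER_CUBIC))
```

```text
(no output)
```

View pics/c1.png

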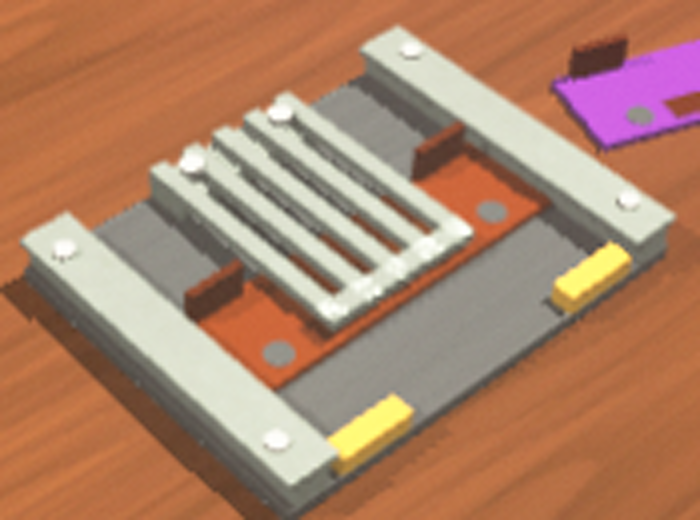

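View pics/c2.png

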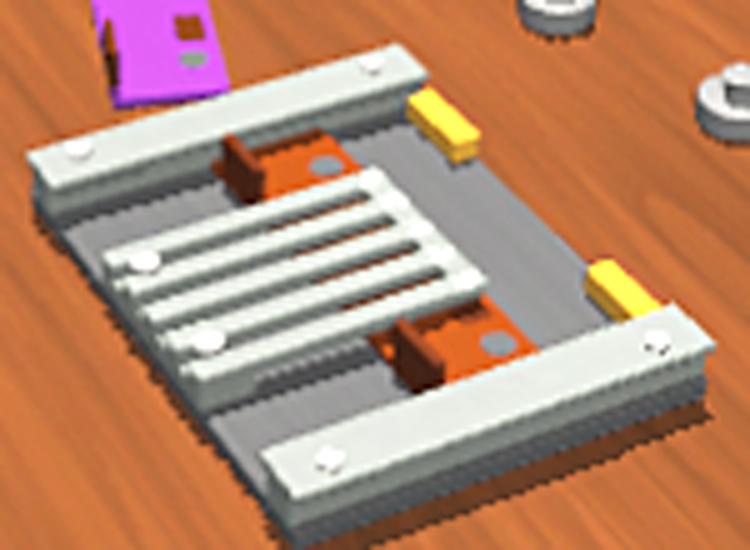

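Crop 1 shows the rusty plate in the track, with lug tops at (183–240, 292–264) and (413–463, 150–124). The brass stops are at (370,435) and (592,275), and the rail corners are sharp enough to fit a pose. Crop 2 agrees with this.

```bash
cat > h.py <<'E'
import numpy as np, cv2
from scipy.spatial.transform import Rotation as R
from scipy.optimize import least_squares
from rig import bot,cams
def proj(m,P):
    P=np.atleast_2d(P); p=R.from_rotvec(m["rotation"]).inv().apply(P-np.array(m["eye"]))
    u=np.c_[p[:,0]/-p[:,2],-p[:,1]/-p[:,2]]; u=u*(1+m["k1"]*(u**2).sum(1,keepdims=True))
    return u*[m["fx"],m["fy"]]+[m["cx"],m["cy"]]
def T(q,P):  # pose x,y,yaw
    c,s=np.cos(q[2]),np.sin(q[2]);P=np.atleast_2d(P)
    return np.c_[q[0]+c*P[:,0]-s*P[:,1],q[1]+s*P[:,0]+c*P[:,1],P[:,2]]
def ray(m,px,z):
    f=lambda a:(proj(m,[a[0],a[1],z])-px).ravel()
    return least_squares(f,[.6,0]).x
E
cat > fit.py <<'E'
from h import *
A,B=.115,.035
names=[(-A,.116),(-A,.150),(A,.150),(A,.116),(-A,-.150),(-A,-.116),(A,-.116)]
W=np.array([(a,b,B) for a,b in names])
sc=np.array([(360,52),(400,27),(675,212),(640,240),(22,240),(68,212),(338,462)])/4+[235,180]
sd=np.array([(42,188),(28,155),(398,42),(430,78),(292,500),(262,455),(672,305)])/5+[240,145]
ms,md=cams.camera_model("scene"),cams.camera_model("side")
f=lambda q:np.r_[(proj(ms,T(q,W))-sc).ravel(),(proj(md,T(q,W))-sd).ravel()]
best=min((least_squares(f,[.65,-.2,y]) for y in (-2,-1,0,1,2,3)),key=lambda r:r.cost)
print(best.x,np.round(best.fun.reshape(-1,2),1).tolist())
for nm,m,px in(("scene",ms,sc),("side",md,sd)):
    print(nm,least_squares(lambda q:(proj(m,T(q,W))-px).ravel(),best.x).x)
q=best.x
def totrack(p):
    d=np.array(p)-q[:2];c,s=np.cos(q[2]),np.sin(q[2]);return np.round([c*d[0]+s*d[1],-s*d[0]+c*d[1]],4)
for nm,m,l,o,k in(("scene",ms,[(183,292,.042),(240,264,.042),(413,150,.042),(463,124,.042),(275,388,.018),(548,205,.018)],(235,180),4),("side",md,[(222,135,.042),(245,170,.042),(388,320,.042),(408,355,.042),(362,170,.018),(540,352,.018)],(240,145),5)):
    for u,v,z in l: print(nm,totrack(ray(m,np.array([u,v])/k+o,z)))
print("cover",ray(md,[399,305],.03))
E
python3 fit.py
```

```text
[ 0.60348196 -0.03888781  0.0138601 ] [[-0.3, -1.6], [-0.7, -0.8], [0.3, 0.6], [-0.5, 0.4], [-0.8, -0.6], [-0.4, -0.3], [0.4, -2.7], [2.4, -0.3], [0.0, -0.3], [0.2, 0.6], [0.0, -0.8], [1.1, -0.3], [-0.0, -0.5], [0.7, 0.0]]
scene [ 0.60565197 -0.04002396  0.01488922]
side [ 0.60154628 -0.0391116   0.01378494]
scene [-0.017  -0.1099]
scene [-0.0131 -0.0722]
scene [-0.0178  0.067 ]
scene [-0.0148  0.1063]
scene [ 0.0516 -0.1031]
scene [0.0507 0.1138]
side [-0.02   0.108]
side [-0.024   0.0739]
side [-0.0206 -0.0678]
side [-0.0255 -0.0947]
side [0.0476 0.0742]
side [ 0.0486 -0.0988]
cover [ 0.58748005 -0.42641301]
```

Run:
```python
from h import *
m=cams.camera_model("scene")
for p in((485,165),(455,165),(440,105),(392,155)): print(p,ray(m,np.array(p),0.).round(3))
```

```text
(485, 165) [0.664 0.549]
(455, 165) [0.607 0.478]
(440, 105) [0.365 0.734]
(392, 155) [0.459 0.373]
```

Call:
apply_moves(moves="0.02 -0.042 0 0 0 1.6 1;0.02 -0.042 0 0 0 1.6 1;0.02 -0.042 0 0 0 1.6 1;0.02 -0.042 0 0 0 1.6 1;0.022 -0.042 -0.005 0 0 1.6 1;0.022 -0.042 -0.01 0 0 1.6 1;0.022 -0.042 -0.01 0 0 1.6 1;0.025 -0.042 -0.01 0 0 1.6 1;0.025 -0.042 -0.01 0 0 1.6 1;0.025 -0.042 -0.01 0 0 1.6 1;0.025 -0.042 -0.01 0 0 1.6 1;0.025 -0.042 -0.01 0 0 1.6 1")

```text
t: 1.6
eef_pos: [0.4922, 0.1322, 0.3298]
tool_rot: [-0.006, 3.141, 0.001]
ft_force: [1.1, 0.5, 0.7]
width: 0.0002
gripper_force: 0.0
```

Call:
apply_moves(moves="0.02 -0.03 -0.02 0 0 0.5 1;0.015 -0.03 -0.025 0 0 0 1;0.013 -0.025 -0.025 0 0 0 1;0 0 0 0 0 0 1;0 0 0 0 0 0 1")

```text
t: 2.1
eef_pos: [0.5395, 0.0486, 0.2593]
tool_rot: [0.015, -3.14, 0.0]
ft_force: [-0.2, -0.2, 0.5]
width: 0.0004
gripper_force: 0.0
```

Run:
```python
from h import *
s=bot.observe();print(s["eef_pos"],s["tool_rot"],s["ft_force"])
m=cams.camera_model("wrist");cv2.imwrite("pics/w1.png",cams.grab_frame("wrist")[:,:,::-1]);print(m)
q=[.6035,-.0389,.0139]
print(proj(m,T(q,[[-.018,.07,.042],[-.018,.108,.042],[-.115,.116,.035],[-.115,-.116,.035],[-.018,-.07,.042],[-.018,-.108,.042],[.1,.088,.03]])).round())
```

```text
[0.53953061 0.04859289 0.25931105] [ 1.50912484e-02 -3.14033353e+00  1.33365721e-05] [-0.17989836 -0.16152498  0.52539594]
{'fx': 326.55355104261326, 'fy': 326.55355104261326, 'cx': 275.80001803323006, 'cy': 211.3113646319779, 'k1': -0.08070850853226923, 'eye': array([0.45729774, 0.04874995, 0.22892902]), 'rotation': array([-0.25394573, -0.25515712,  1.56436782])}
[[248. 302.]
 [304. 302.]
 [321. 155.]
 [-38. 162.]
 [ 50. 299.]
 [  2. 297.]
 [276. 412.]]
```

View pics/w1.png

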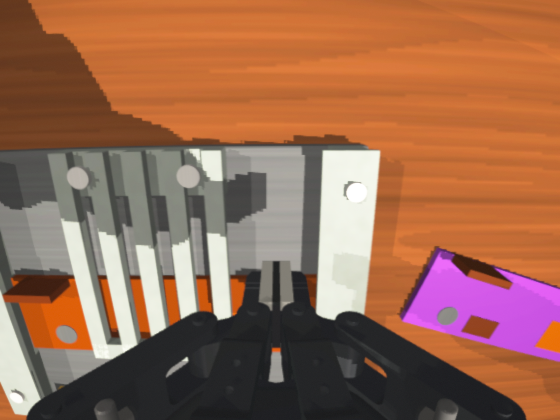

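The wrist view shows the near inner corner of the y+ rail at (322,152) against a predicted (321,155). The y- lug's top edge is at row 300 against a predicted 299. The fit holds, so I descend in the y+ channel and approach.

Call:
apply_moves(moves="0.003 -0.002 -0.03 0 0 0 1;0 0 -0.025 0 0 0 1;0 0 -0.012 0 0 0 1;0.01 0 0 0 0 0 1;0.008 0 0 0 0 0 1;0.005 0 0 0 0 0 1;0 0 0 0 0 0 1")

```text
t: 2.85
eef_pos: [0.5669, 0.0472, 0.1939]
tool_rot: [-0.017, 3.138, 0.001]
ft_force: [-0.1, 0.3, 0.2]
width: -0.0001
gripper_force: 0.0
```

Call:
apply_moves(moves="0.004 0 0 0 0 0 1;0.003 0 0 0 0 0 1;0.003 0 0 0 0 0 1;0 0 0 0 0 0 1")

```text
t: 3.25
eef_pos: [0.5755, 0.0473, 0.1926]
tool_rot: [0.018, -3.141, -0.001]
ft_force: [-1.4, 0.7, 1.0]
width: 0.0
gripper_force: 0.9
```

Call:
apply_moves(moves="0.002 0 0 0 0 0 1;0.002 0 0 0 0 0 1;0.002 0 0 0 0 0 1")

```text
t: 3.55
eef_pos: [0.5812, 0.0477, 0.1925]
tool_rot: [0.018, -3.141, -0.001]
ft_force: [-3.2, 2.1, -1.0]
width: 0.0001
gripper_force: 1.3
```

Call:
apply_moves(moves="0.002 0 0 0 0 0 1;0.001 0 0 0 0 0 1;0 0 0 0 0 0 1")

```text
t: 3.85
eef_pos: [0.5848, 0.0468, 0.1927]
tool_rot: [-0.017, 3.141, -0.0]
ft_force: [-2.2, 0.7, -0.5]
width: -0.0004
gripper_force: 0.8
```

```bash
cat > look.py <<'E'
from h import *
import sys
# rusty plate front edge (z=.018) & lug location in the track frame, from scene camera colour mask
m=cams.camera_model("scene");im=cams.grab_frame("scene");cv2.imwrite(sys.argv[1],cv2.resize(im[180:310,235:410,::-1],None,fx=4,fy=4,interpolation=cv2.INTER_CUBIC))
q=[.6035,-.0389,.0139]
h=cv2.cvtColor(im,cv2.COLOR_RGB2HSV)
ys=[.065,.075,.085,.095,.105]
for s in(1,-1):
    r=[]
    for y in ys:
        xs=np.arange(-.02,.12,.0005);px=proj(m,T(q,np.c_[xs,0*xs+s*y,0*xs+.018])).astype(np.float32)
        S=cv2.remap(h[:,:,1],px[None,:,0],px[None,:,1],cv2.INTER_LINEAR)[0]
        i=np.where(S>110)[0]; i=i[xs[i]<.097]
        r.append(round(float(xs[i[-1]]*1000),1) if len(i) else None)
    print("front edge mm",s,r)
E
python3 look.py pics/l1.png; python3 -c "
from rig import bot;s=bot.observe();print(s['eef_pos'],s['ft_force'])"
```

```text
front edge mm 1 [65.5, 96.5, 96.5, 96.5, 96.5]
front edge mm -1 [96.5, 96.5, 96.5, 96.5, 48.5]
[0.58479271 0.04665783 0.19272326] [-1.21549996  0.72188269 -1.21867009]
```

```bash
sed -i 's/i=np.where(S>110)\[0\].*/H=cv2.remap(h[:,:,0],px[None,:,0],px[None,:,1],cv2.INTER_NEAREST)[0]; i=np.where((S>110)\&(H<16))[0]; i=i[xs[i]<.105]/' look.py; python3 look.py pics/l2.png
```

```text
front edge mm 1 [65.5, 66.0, 67.0, 68.0, 69.0]
front edge mm -1 [54.5, 54.0, 52.5, 52.0, 48.5]
```

View pics/l2.png

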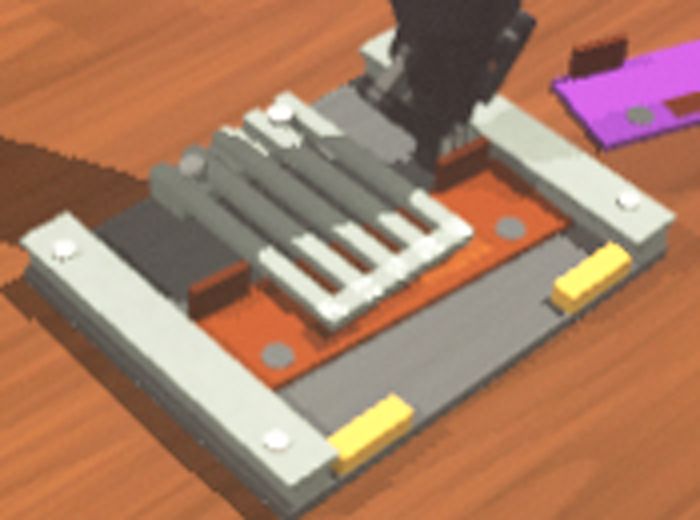

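The picture shows the y+ end ahead, front edge at 67 mm against 52.5 mm, which is close to the jam. I switch to the y- lug.

Call:
apply_moves(moves="-0.02 0 0 0 0 0 1;-0.005 0 0.045 0 0 0 1;0 -0.044 0 0 0 0 1;0 -0.044 0 0 0 0 1;0 -0.043 0 0 0 0 1;0 -0.043 0 0 0 0 1;0 0 0 0 0 0 1;0 0 -0.03 0 0 0 1;0 0 -0.015 0 0 0 1;0.006 0 0 0 0 0 1;0.004 0 0 0 0 0 1;0.003 0 0 0 0 0 1")

```text
t: 5.15
eef_pos: [0.5735, -0.1268, 0.1936]
tool_rot: [-0.019, 3.14, -0.001]
ft_force: [-1.8, -0.4, -0.8]
width: 0.0
gripper_force: 0.8
```

Call:
apply_moves(moves="0.003 0 0 0 0 0 1;0.003 0 0 0 0 0 1;0.003 0 0 0 0 0 1;0.003 0 0 0 0 0 1;0.003 0 0 0 0 0 1;0 0 0 0 0 0 1")

```text
t: 5.75
eef_pos: [0.5881, -0.127, 0.1928]
tool_rot: [-0.017, 3.14, -0.0]
ft_force: [-0.4, -1.4, -0.1]
width: 0.0001
gripper_force: 0.4
```

```bash
python3 look.py pics/l3.png; python3 -c "
from rig import bot;s=bot.observe();print(s['eef_pos'],s['ft_force'])"
```

```text
front edge mm 1 [64.5, 64.5, 64.5, 64.5, 65.0]
front edge mm -1 [67.0, 66.5, 66.5, 67.0, 65.0]
[ 0.58805713 -0.12685348  0.19273958] [-0.64083038  0.62971405 -0.05413692]
```

Nearly square, at 64.5 mm and 66.5 mm. I push the y- lug another 7 mm, then switch.

Call:
apply_moves(moves="0.003 0 0 0 0 0 1;0.003 0 0 0 0 0 1;0.002 0 0 0 0 0 1;0 0 0 0 0 0 1")

```text
t: 6.2
eef_pos: [0.5959, -0.1271, 0.1926]
tool_rot: [-0.017, 3.141, -0.0]
ft_force: [-0.5, -1.7, -1.0]
width: -0.0002
gripper_force: 0.8
```

```bash
python3 look.py pics/l4.png; python3 -c "
from rig import bot;s=bot.observe();print(s['eef_pos'],s['ft_force'])"
```

```text
front edge mm 1 [66.5, 66.5, 66.0, 65.0, 65.0]
front edge mm -1 [73.5, 74.0, 74.5, 75.0, 73.5]
[ 0.59583371 -0.12688824  0.19260261] [-1.49639994 -0.37340577 -0.10826116]
```

Call:
apply_moves(moves="-0.02 0 0 0 0 0 1;-0.006 0 0.045 0 0 0 1;0 0.044 0 0 0 0 1;0 0.044 0 0 0 0 1;0 0.043 0 0 0 0 1;0 0.043 0 0 0 0 1;0 0 0 0 0 0 1;0 0 -0.03 0 0 0 1;0 0 -0.015 0 0 0 1;0.006 0 0 0 0 0 1;0.005 0 0 0 0 0 1;0.003 0 0 0 0 0 1")

```text
t: 7.45
eef_pos: [0.5848, 0.0466, 0.1937]
tool_rot: [-0.016, 3.139, 0.001]
ft_force: [-1.9, 0.3, -0.6]
width: -0.0001
gripper_force: 1.0
```

Call:
apply_moves(moves="0.003 0 0 0 0 0 1;0.003 0 0 0 0 0 1;0.003 0 0 0 0 0 1;0.003 0 0 0 0 0 1;0.003 0 0 0 0 0 1;0.002 0 0 0 0 0 1;0 0 0 0 0 0 1")

```text
t: 8.15
eef_pos: [0.6006, 0.0473, 0.1927]
tool_rot: [0.018, -3.141, -0.001]
ft_force: [-2.7, 1.6, 1.1]
width: 0.0003
gripper_force: 1.4
```

```bash
python3 look.py pics/l5.png; python3 -c "
from rig import bot;s=bot.observe();print(s['eef_pos'],s['ft_force'])"
```

```text
front edge mm 1 [80.5, 82.0, 82.5, 82.5, 83.5]
front edge mm -1 [74.5, 74.5, 73.5, 73.5, 71.0]
[0.6005895  0.04721474 0.19264696] [-2.96236041  2.17930399  2.02009288]
```

Call:
apply_moves(moves="-0.02 0 0 0 0 0 1;-0.001 0 0.045 0 0 0 1;0 -0.044 0 0 0 0 1;0 -0.044 0 0 0 0 1;0 -0.043 0 0 0 0 1;0 -0.043 0 0 0 0 1;0 0 0 0 0 0 1;0 0 -0.03 0 0 0 1;0 0 -0.015 0 0 0 1;0.006 0 0 0 0 0 1;0.005 0 0 0 0 0 1;0.003 0 0 0 0 0 1")

```text
t: 9.4
eef_pos: [0.5948, -0.1267, 0.1937]
tool_rot: [-0.019, 3.139, -0.001]
ft_force: [-1.7, -0.7, 0.2]
width: 0.0
gripper_force: 0.9
```

Call:
apply_moves(moves="0.003 0 0 0 0 0 1;0.003 0 0 0 0 0 1;0.003 0 0 0 0 0 1;0.003 0 0 0 0 0 1;0.003 0 0 0 0 0 1;0.002 0 0 0 0 0 1;0 0 0 0 0 0 1")

```text
t: 10.1
eef_pos: [0.6108, -0.1272, 0.1927]
tool_rot: [-0.017, 3.141, -0.0]
ft_force: [-2.9, -1.7, 0.5]
width: -0.0001
gripper_force: 1.1
```

```bash
python3 look.py pics/l6.png; python3 -c "
from rig import bot;s=bot.observe();print(s['eef_pos'],s['ft_force'])"
```

```text
front edge mm 1 [81.5, 80.5, 80.5, 79.5, 79.5]
front edge mm -1 [88.0, 89.0, 89.5, 89.5, 88.5]
[ 0.61072285 -0.12712215  0.19269449] [-0.84433204 -1.3926068   0.79478846]
```

Call:
apply_moves(moves="-0.02 0 0 0 0 0 1;-0.006 0 0.045 0 0 0 1;0 0.044 0 0 0 0 1;0 0.044 0 0 0 0 1;0 0.043 0 0 0 0 1;0 0.043 0 0 0 0 1;0 0 0 0 0 0 1;0 0 -0.03 0 0 0 1;0 0 -0.015 0 0 0 1;0.006 0 0 0 0 0 1;0.005 0 0 0 0 0 1;0.003 0 0 0 0 0 1")

```text
t: 11.35
eef_pos: [0.5996, 0.0466, 0.1936]
tool_rot: [-0.016, 3.14, 0.001]
ft_force: [-1.3, 0.3, -0.5]
width: 0.0001
gripper_force: 0.7
```

Call:
apply_moves(moves="0.003 0 0 0 0 0 1;0.003 0 0 0 0 0 1;0.003 0 0 0 0 0 1;0.003 0 0 0 0 0 1;0.002 0 0 0 0 0 1;0.002 0 0 0 0 0 1;0 0 0 0 0 0 1")

```text
t: 12.05
eef_pos: [0.6147, 0.0472, 0.1927]
tool_rot: [-0.018, 3.141, 0.0]
ft_force: [-2.7, 1.7, 1.5]
width: -0.0006
gripper_force: 1.3
```

```bash
python3 look.py pics/l7.png; python3 -c "
from rig import bot;s=bot.observe();print(s['eef_pos'],s['ft_force'])"
```

```text
front edge mm 1 [96.5, 93.5, 91.5, 92.0, 92.0]
front edge mm -1 [89.5, 89.0, 88.0, 88.0, 85.5]
[0.61461158 0.04715182 0.19266355] [-1.45915283  1.58227956  1.26589188]
```

Call:
apply_moves(moves="-0.02 0 0 0 0 0 1;0.001 0 0.045 0 0 0 1;0 -0.044 0 0 0 0 1;0 -0.044 0 0 0 0 1;0 -0.043 0 0 0 0 1;0 -0.043 0 0 0 0 1;0 0 0 0 0 0 1;0 0 -0.03 0 0 0 1;0 0 -0.015 0 0 0 1;0.006 0 0 0 0 0 1;0.005 0 0 0 0 0 1;0.003 0 0 0 0 0 1")

```text
t: 13.3
eef_pos: [0.6106, -0.1267, 0.1935]
tool_rot: [-0.019, 3.14, -0.001]
ft_force: [-1.0, -0.4, -0.6]
width: -0.0001
gripper_force: 0.7
```

Call:
apply_moves(moves="0.003 0 0 0 0 0 1;0.003 0 0 0 0 0 1;0.002 0 0 0 0 0 1;0.002 0 0 0 0 0 1;0 0 0 0 0 0 1")

```text
t: 13.8
eef_pos: [0.6196, -0.1273, 0.1929]
tool_rot: [-0.017, 3.141, -0.0]
ft_force: [-2.2, -1.3, 1.8]
width: 0.0002
gripper_force: 1.1
```

Call:
apply_moves(moves="0.001 0 0 0 0 0 1;0.001 0 0 0 0 0 1;0 0 0 0 0 0 1")

```text
t: 14.1
eef_pos: [0.6216, -0.1272, 0.1927]
tool_rot: [-0.017, 3.141, -0.0]
ft_force: [-2.5, -1.0, 2.3]
width: 0.0002
gripper_force: 1.4
```

Call:
apply_moves(moves="0.001 0 0 0 0 0 1;0.001 0 0 0 0 0 1;0 0 0 0 0 0 1")

```text
t: 14.4
eef_pos: [0.6225, -0.1272, 0.1926]
tool_rot: [0.017, -3.138, -0.001]
ft_force: [-6.9, -0.8, 5.3]
width: 0.0002
gripper_force: 3.4
```

Call:
apply_moves(moves="0.001 0 0 0 0 0 1;0.001 0 0 0 0 0 1;0 0 0 0 0 0 1")

```text
t: 14.7
eef_pos: [0.6233, -0.1272, 0.1923]
tool_rot: [0.017, -3.134, -0.002]
ft_force: [-11.7, -0.7, 8.0]
width: 0.0002
gripper_force: 5.3
```

The y- end is on its stop, since the force rises with no travel. Now the y+ lug.

Call:
apply_moves(moves="-0.02 0 0 0 0 0 1;-0.006 0 0.045 0 0 0 1;0 0.044 0 0 0 0 1;0 0.044 0 0 0 0 1;0 0.043 0 0 0 0 1;0 0.043 0 0 0 0 1;0 0 0 0 0 0 1;0 0 -0.03 0 0 0 1;0 0 -0.015 0 0 0 1;0.006 0 0 0 0 0 1;0.005 0 0 0 0 0 1;0.002 0 0 0 0 0 1")

```text
t: 15.9
eef_pos: [0.6137, 0.0466, 0.1935]
tool_rot: [-0.016, 3.14, 0.001]
ft_force: [-0.9, 0.9, -0.6]
width: -0.0004
gripper_force: 0.7
```

Call:
apply_moves(moves="0.002 0 0 0 0 0 1;0.002 0 0 0 0 0 1;0.002 0 0 0 0 0 1;0 0 0 0 0 0 1")

```text
t: 16.3
eef_pos: [0.6187, 0.0472, 0.193]
tool_rot: [-0.018, 3.141, 0.001]
ft_force: [-2.4, 1.4, 1.1]
width: -0.0003
gripper_force: 1.0
```

Call:
apply_moves(moves="0.001 0 0 0 0 0 1;0.001 0 0 0 0 0 1;0 0 0 0 0 0 1")

```text
t: 16.6
eef_pos: [0.6202, 0.0471, 0.1926]
tool_rot: [0.017, -3.14, -0.0]
ft_force: [-4.0, 1.1, 3.8]
width: 0.0
gripper_force: 2.1
```

Call:
apply_moves(moves="0.001 0 0 0 0 0 1;0.001 0 0 0 0 0 1;0 0 0 0 0 0 1")

```text
t: 16.9
eef_pos: [0.621, 0.047, 0.1924]
tool_rot: [0.017, -3.136, -0.0]
ft_force: [-8.2, 0.2, 5.2]
width: 0.0003
gripper_force: 4.2
```

Call:
apply_moves(moves="-0.02 0 0 0 0 0 1;-0.005 0 0.045 0 0 0 1;0 0 0.045 0 0 0 1;-0.02 0 0.045 0 0 0 1;-0.02 0 0.04 0 0 0 1;0 0 0 0 0 0 1;0 0 0 0 0 0 1")

```text
t: 17.6
eef_pos: [0.558, 0.0467, 0.3691]
tool_rot: [-0.017, 3.137, 0.001]
ft_force: [0.1, 0.4, -0.5]
width: -0.0001
gripper_force: 0.0
```

```bash
python3 look.py pics/l8.png
```

```text
front edge mm 1 [96.5, 91.5, 91.5, 92.0, 92.0]
front edge mm -1 [93.0, 92.5, 94.0, 92.5, 93.5]
```

View pics/l8.png

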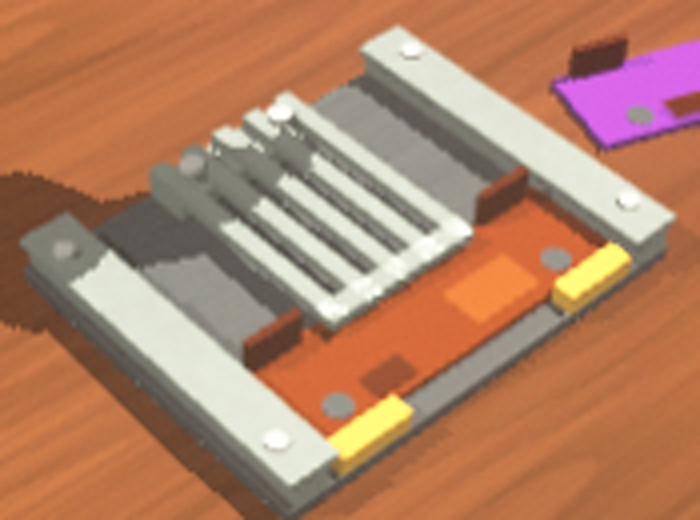

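The picture shows both plate ends against the brass stops at (370,435) and (592,275). Both lugs have shifted equally, the plate is square, and the arm is clear. I hand the job in.

```bash
python3 -c "
from rig import bot;print(bot.sign_off())"
```

```text
the job is handed in; nothing more can be done
None
```

The plate rests square against both brass stops, with both ends confirmed by force and by camera; the arm never went near the cover, and the job is handed in at about 18 s with no verdict returned.

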